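# Slide the sample carrier down the stage lane to the viewing window

### The job

Push the black sample carrier along the inspection stage, in through the open mouth of the lane between the two steel guide rails, until it stands centred over the round glass window and square with the lane. The rails are finely adjusted: nothing, neither carrier nor robot, may touch either of them. Keep the carrier flat on the plate, never lifted or tipped, and leave the can, the jar and the gauge ring where they stand.

Things in the scene. Friction and masses are not known exactly. Their poses are not given: they have to be found in the camera images.
- stage: Fixed grey plate 440 (x) by 230 (y) by 12 mm on the bench; origin at the centre of its underside, z up. +x is the direction of travel: bare apron x -220 to -20 mm, then the lane along y = 0 to x = 215, 106 mm clear between the rails, no end stop. Outside each rail, at x = 50, lies a fixed micrometer barrel along y, 20 mm thick, 66 to 112 mm off the centre line, top 32 mm above the bench
- window (a point): centre of the round glass window (72 mm across, with a 4 mm steel rim, flush) on the plate's upper face, on the lane's centre line 130 mm beyond the stage's origin along its x; axes as the stage
- mouth (a point): middle of the lane's open mouth on the plate's upper face: centre line, stage x = -20 mm, where the rails begin; axes as the stage
- rail_left: fixed steel guide rail on the stage's +y side, 235 mm long (x) by 12 mm wide by 14 mm tall; origin at the centre of its underside on the plate, 59 mm from the lane's centre line; its inner face is 53 mm from the centre line and its top 26 mm above the bench
- rail_right: the same rail on the stage's -y side
- carrier: Loose black plastic block with a flat steel can end on top, 90 (x) by 90 (y) by 44 mm tall, about 0.45 kg, sliding on the plate with ordinary friction (a push of a few N); origin at the centre of its underside, z up. It starts on the apron, askew by up to 0.25 rad and up to 30 mm off the centre line. Centred in the lane it has 8 mm free on either side
- can: bystander: loose steel can standing on the bench beside the stage or past its far end, 66 mm across, 80 mm tall; origin at the centre of its underside
- jar: bystander: loose small clear jar with cap standing on the bench beside the stage or past its far end, 48 mm across, 60 mm tall; origin at the centre of its underside
- gauge_ring: bystander: loose steel ring lying on the bench beside the stage or past its far end, 60 mm across outside, 34 mm inside, 18 mm tall; origin at the centre of its underside
Not all that is in view belongs to the job. There is more than one size of the carrier; the job needs the largest.

How it is judged:
By the outcome, as a careful person would: the job done as asked, in the order asked, and still so for the second after the job is handed in, with the robot touching nothing.
It also fails if it takes over 67 s, if anything falls off the work surface, if the arm or the gripper's body presses on something with over 40 N, if the wrist force passes 120 N, or if a joint passes its speed limit or range.

### The arm

A 7-joint arm with a two-finger parallel gripper is mounted at the origin on the work surface. World frame = base frame: x ahead of the robot, y to its left, z up, the work surface at z = 0. Lengths are in mm, angles in rad, forces in N, time in s.
With the tool pointing down it reaches from about 425 to 950 mm from the base axis. Payload 4.7 kg.
Tool frame: the origin (TCP) lies at the very end of the fingers, on their centre line; the grasp point (between the pads) lies r.grip_point_offset behind it (r.grip_point_offset is the distance from the TCP to the grasp point, in mm); x points along the fingers, z is the direction in which the jaws open and shut, and the axes are right-handed (so a half turn about x gives the same grasp; the last joint's range is limited). The gripper opens to 85 mm and grips with 20 to 120 N. Pads are 22 mm wide; open, the fingers measure 114 mm over their backs; the gripper's body (76 mm by 85 mm) begins 54 mm behind the grasp point. The pads swing forward as they close: fully open they stand 13 mm farther back than shut.
Start: joints at [1.149, 0.469, -0.049, 1.532, 0.024, 1.141, -0.082], TCP at [258.421, -623.592, 231.335] pointing down, gripper open.
Joint ranges: [-2.59, 2.59], [-0.33, 1.99], [-1.39, 1.29], [0.1, 2.45], [-1.04, 4.18], [0.21, 1.99], [-2.66, 2.66]. Speed limits (rad/s): [2.57, 2.57, 3.14, 3.14, 3.14, 3.14, 3.14].

### API

Orientations are given as a unit quaternion [w, x, y, z].
In Python, from workcell import r, optics, workorder gives the robot as it stands.
- The arm moves only by the tool drive_tool, never from a script. Its argument "increments" is one flat list of numbers, 4 for each row, row after row: the shift along the tool's x, y, z in m, then the turn about the tool's x in degrees. A call has 1 to 12 rows; each row is the pose to reach, as a shift and turn from the pose commanded when the call began, along the tool's axes at that moment; what a row does not reach only later rows make up. A row lasts 1/8 s, in which the tool goes at most 62.5 mm and 10.7 degrees, less where a joint would pass 70% of its speed; a pose out of reach is approached as far as the arm can. A call with a gripper value outside its range is refused whole. "claw" is the finger opening in m, from 0 to 0.0854, set as the call begins (left out, the last holds). The fingers move at their own pace and stop on an object; the grip force is fixed at half the most. Time passes only in rows, so rows that repeat a pose let the fingers close. It gives the time, the measured TCP pose, the force and the opening at its end, in the units of the state.
- r.read_state(): the state, without advancing time (a new reading comes with each control period).
- optics.camera(name): name is "side" or "top"; returns a dict with "image" (400x640x3 uint8, red, green, blue), "depth" (400x640 float32, mm along the optical axis (not along the pixel's ray), 0 where there is no reading), "fx", "fy", "cx", "cy" (pixels), "k1" (the pictures are not rectified: a ray, as slopes to the right and down, at radius r is drawn at 1 + k1 r^2 times it, then the intrinsics apply), "position" and "rotation" of the camera in the world. Camera axes: x right, y down, z forward; pixel columns grow to the right and rows downward; lengths in mm; the calibration is good to about 2 mm. A picture is of the moment at which its call begins.
- workorder.hand_in(): hands the job in, once; it reports no verdict.
The state is a dict: "time_s": time; "q": joint angles; "joint_velocities": joint speeds; "effort": joint torques, N m; "eef_pos": TCP position; "eef_rot": TCP orientation; "contact_force": force on the tool from outside, world axes, zero at the start; "wrist_torque": the same for the moment, N m; "grip_width": opening from 0.0 (shut) to 1.0 (fully open).
Only numpy, scipy, OpenCV 4.12 (cv2) and the standard library are available. Lean on these libraries where they do the work, as an engineer would, in place of code of your own. Each camera call takes 0.05 s, during which the arm holds its last target. There are 200 camera calls.

## Working session

There is one attempt and no reset: what is moved stays moved. The work goes in short steps, Python scripts to look and compute and a tool call to move; the robot and the scene stay as the last step left them, time stands still between calls to the robot, and variables do not carry over. Pictures are saved under pics/ and viewed, about 8 in all and at most 12, crops included, and the job is handed in when it is done.

Besides the shell and the picture viewer there is one more tool, called after ">>>" as name(argument=value, ...) on one line, values as JSON. drive_tool: Moves the arm, as the interface text tells. Its arguments: {"type":"object","properties":{"increments":{"type":"array"},"claw":{"type":"number"}},"required":["increments"]}

```bash
mkdir -p pics; ls; cat > h.py <<'E'
import numpy as np, cv2
from workcell import r, optics, workorder
def snap(n,f=None):
    c=optics.camera(n)
    if f: cv2.imwrite('pics/'+f,cv2.cvtColor(c['image'],cv2.COLOR_RGB2BGR))
    return c
def ray(c,px):
    K=np.array([[c['fx'],0,c['cx']],[0,c['fy'],c['cy']],[0,0,1.]])
    p=cv2.undistortPoints(np.array(px,float).reshape(-1,1,2),K,np.array([c['k1'],0,0,0.])).reshape(-1,2)
    return np.c_[p,np.ones(len(p))]@np.array(c['rotation']).T
def onplane(c,px,z):
    d=ray(c,px);o=np.array(c['position']);return o+d*((z-o[2])/d[:,2])[:,None]
E
python3 - <<'E'
from h import *
for n in('top','side'):
    c=snap(n,n+'1.png'); print(n,c['fx'],c['fy'],c['cx'],c['cy'],c['k1'],c['position'],np.array(c['rotation']).round(4).tolist())
print(r.read_state(), r.grip_point_offset)
E
```

```text
pics
top 518.0565647991265 518.0565647991265 324.74454538329513 198.1420383748177 -0.0005170610638835309 [ 382.81740699   45.45383837 1247.96081751] [0.069, -0.694, 0.7134, -0.0684]
side 466.299125326983 466.299125326983 321.08018165050555 205.04808931153298 -0.09251859845962011 [458.94925049 895.16544276 654.52364255] [0.037, -0.089, 0.8834, -0.4586]
{'time_s': 0.1, 'q': array([ 1.14913409,  0.46939002, -0.04861937,  1.53356013,  0.02410772,
        1.14098165, -0.08233163]), 'joint_velocities': array([ 0.00030777, -0.0023107 , -0.00024628, -0.00311752,  0.00072541,
        0.00041136,  0.00268435]), 'effort': array([ 1.68285342e-04, -5.11517572e+01, -4.73515049e-02, -2.38392252e+01,
        1.07424261e-02,  4.36577495e-03, -7.20227238e-07]), 'eef_pos': array([ 258.17951637, -623.11796426,  230.35278576]), 'eef_rot': array([ 0.58742825,  0.39315013,  0.58848038, -0.39249442]), 'contact_force': array([0.0111408 , 0.24954358, 0.64476819]), 'wrist_torque': array([ 0.03044825, -0.03172634, -0.03402464]), 'grip_width': 0.9987941628845175} 18.700000000000003
```

View pics/top1.png

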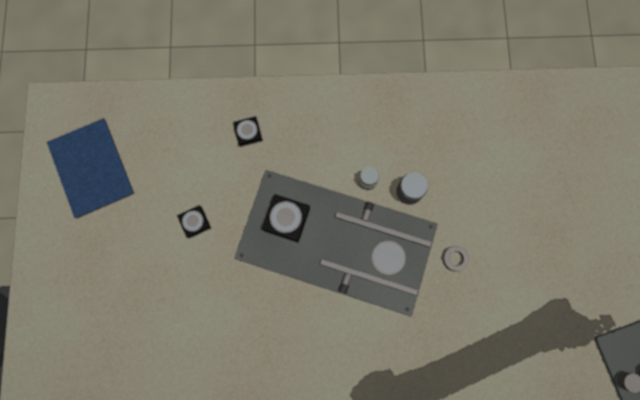

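View pics/side1.png

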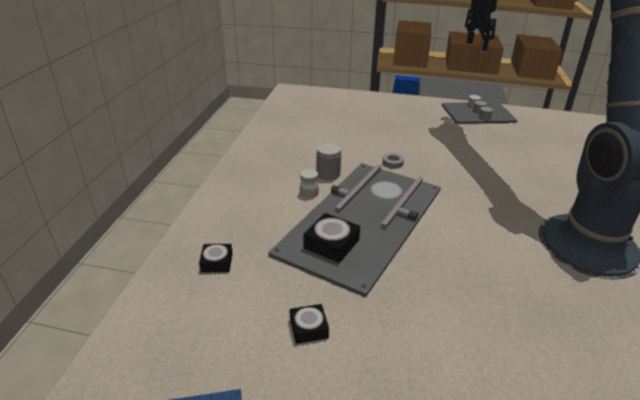

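The carrier candidates in the top view are the block on the plate at (286,218), which is the largest, and small blocks on the bench at (247,130) and (194,221). The stage corners are near (267,171), (437,222), (411,315) and (236,259). The lane's mouth is at about (330,240) and the window at (389,257). I'll measure these next and check the choice in a crop.

```bash
cat > h.py <<'E'
import numpy as np, cv2
from scipy.spatial.transform import Rotation as R
from workcell import r, optics, workorder
def rot(q): return R.from_quat(np.roll(np.asarray(q,float),-1))
def snap(n,f=None,crop=None):
    c=optics.camera(n)
    if f:
        im=cv2.cvtColor(c['image'],cv2.COLOR_RGB2BGR)
        if crop: x0,x1,y0,y1=crop; im=cv2.resize(im[y0:y1,x0:x1],None,fx=3,fy=3,interpolation=cv2.INTER_CUBIC)
        cv2.imwrite('pics/'+f,im)
    return c
def onplane(c,px,z):
    K=np.array([[c['fx'],0,c['cx']],[0,c['fy'],c['cy']],[0,0,1.]])
    p=cv2.undistortPoints(np.array(px,float).reshape(-1,1,2),K,np.array([c['k1'],0,0,0.])).reshape(-1,2)
    d=rot(c['rotation']).apply(np.c_[p,np.ones(len(p))]);o=np.array(c['position']);return (o+d*((z-o[2])/d[:,2])[:,None])[:,:2]
def rect(c,mask,z):
    """largest contour of mask -> (centre, sides, angle in world xy), on plane z"""
    cs,_=cv2.findContours(mask.astype(np.uint8),cv2.RETR_EXTERNAL,cv2.CHAIN_APPROX_NONE)
    k=max(cs,key=cv2.contourArea).reshape(-1,2)
    return cv2.minAreaRect(onplane(c,k,z).astype(np.float32)),k
E
python3 - <<'E'
from h import *
c=snap('top','crop.png',(225,475,150,325))
g=c['image'].astype(int); 
for p in [(286,196),(270,217),(255,240),(350,250),(389,257),(286,216),(300,150),(380,228),(270,200),(308,235)]: print(p,g[p[1],p[0]])
print(onplane(c,[(267,171),(437,222),(411,315),(236,259)],12), onplane(c,[(389,257)],12))
E
```

```text
(286, 196) [78 80 76]
(270, 217) [110 108 106]
(255, 240) [81 84 79]
(350, 250) [85 87 84]
(389, 257) [136 138 139]
(286, 216) [130 124 120]
(300, 150) [139 135 118]
(380, 228) [132 127 123]
(270, 200) [61 62 60]
(308, 235) [87 89 85]
[[ 698.34889845  183.07027803]
 [ 560.38472635 -225.59757259]
 [ 343.79916593 -150.09103811]
 [ 484.84078121  257.99217665]] [[ 479.61509207 -105.80730121]]
```

View pics/crop.png

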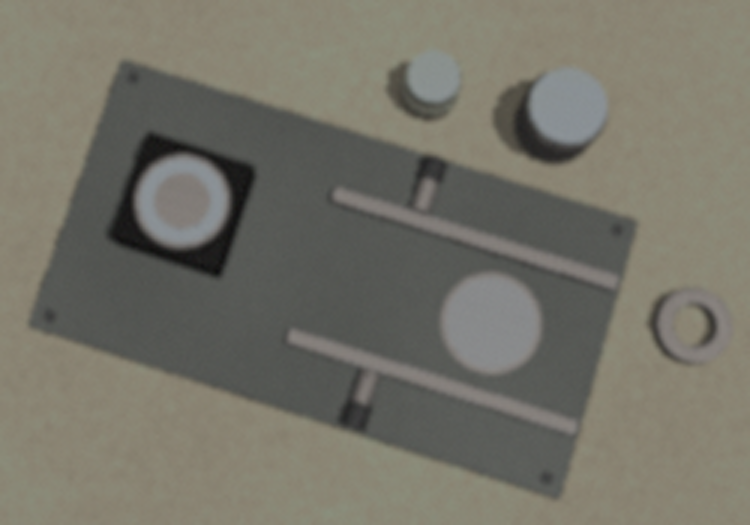

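The crop confirms it: the large black carrier with the steel disc is at crop (182,200), slightly askew on the apron. The rails run from crop (335,193) to (615,282) and from (290,335) to (575,428), with the window at (491,323). Now the precise frames.

```bash
cat >> h.py <<'E'
def frame(c):
    """stage frame from the plate's outline: centre, yaw"""
    im=c['image']; hsv=cv2.cvtColor(im,cv2.COLOR_RGB2HSV).astype(int)
    g=im.astype(int); warm=g[...,0]-g[...,2]
    m=cv2.medianBlur(((warm<11)*255).astype(np.uint8),3); m[:150]=0;m[330:]=0;m[:,:225]=0;m[:,440:]=0
    m=cv2.morphologyEx(m,cv2.MORPH_OPEN,np.ones((9,9),np.uint8))
    return m
def disc(c,x0,x1,y0,y1,z,th):
    m=np.zeros(c['image'].shape[:2],np.uint8); m[y0:y1,x0:x1]=(c['image'][y0:y1,x0:x1].min(2)>th)
    m=cv2.morphologyEx(m,cv2.MORPH_OPEN,np.ones((7,7),np.uint8))
    cs,_=cv2.findContours(m,cv2.RETR_EXTERNAL,cv2.CHAIN_APPROX_NONE); k=max(cs,key=cv2.contourArea).reshape(-1,2)
    (p,rad)=cv2.minEnclosingCircle(onplane(c,k,z).astype(np.float32)); 
    e=cv2.fitEllipse(onplane(c,k,z).astype(np.float32)); return np.array(e[0]),e[1]
E
python3 - <<'E'
from h import *
c=snap('top'); im=c['image']
m=frame(c); b,_=rect(c,m,12); print('stage',b)
rails=[]
for (x0,x1,y0,y1),nm in (((333,433,208,248),'L'),((318,420,256,298),'R')):
    m=np.zeros(im.shape[:2],np.uint8); s=im[y0:y1,x0:x1].min(2); m[y0:y1,x0:x1]=s>103
    n,l,st,_=cv2.connectedComponentsWithStats(m); 
    # keep the elongated one
    k=max(range(1,n),key=lambda i:st[i,2]); b,_=rect(c,l==k,26); print(nm,b,st[k])
print('window',disc(c,368,412,238,278,12,112))
print('can end',disc(c,262,310,195,240,56,100))
m=(im.max(2)<55); m[:180]=0;m[255:]=0;m[:,:255]=0;m[:,320:]=0
m=m.astype(np.uint8); b,_=rect(c,cv2.morphologyEx(m,cv2.MORPH_CLOSE,np.ones((3,3))),56); print('carrier',b)
# depth check
d=c['depth']; print(d[218,286],d[257,389],d[240,330])
E
```

```text
stage ((521.8939819335938, 18.744537353515625), (438.6750793457031, 229.0177001953125), 70.5016098022461)
L ((546.1422119140625, -92.85735321044922), (233.01722717285156, 11.176789283752441), 70.62033081054688) [336 213  95  33 425]
R ((422.7959289550781, -50.40406036376953), (234.04736328125, 36.807769775390625), 71.14689636230469) [321 260  97  35 514]
window (array([ 478.82006836, -104.26424408]), (75.64149475097656, 75.9617691040039))
can end (array([576.74304199, 135.96159363]), (68.99429321289062, 69.62010955810547))
carrier ((574.4241943359375, 136.27487182617188), (93.6902084350586, 90.9381332397461), 70.01167297363281)
1200.0573 1228.8822 1239.9921
```

```bash
cat >> h.py <<'E'
S0=np.array([521.8,18.6]); YAW=np.deg2rad(-109.45)
ex=np.array([np.cos(YAW),np.sin(YAW)]); ey=np.array([-ex[1],ex[0]])
def s2w(x,y): return S0+x*ex+y*ey
def w2s(p): d=np.asarray(p)[:2]-S0; return np.array([d@ex,d@ey])
def goto(x,y,z,jaw):
    """stage x,y, world z, jaw axis angle in stage deg (mod 180) -> tool shift m, turn deg"""
    s=r.read_state(); M=rot(s['eef_rot']).as_matrix(); p=s['eef_pos']
    t=np.r_[s2w(x,y),z]; sh=M.T@(t-p)/1000
    zn=np.degrees(np.arctan2(M[1,2],M[0,2])); want=np.degrees(YAW)+jaw
    a=(want-zn+90)%180-90; turn=-a if M[2,0]<0 else a
    print('tool stage',w2s(p).round(1),'z',p[2].round(1),'jaw',(zn-np.degrees(YAW)).round(2),'x-axis',M[:,0].round(3))
    print('shift',sh.round(4),'turn',round(turn,2),'q7',s['q'][6].round(2),'F',s['contact_force'].round(1),'w',s['grip_width'].round(2),'t',s['time_s'])
def car():
    c=optics.camera('top'); px=None
    return c
E
python3 -c "
from h import *
goto(-129,84,150,0)
goto(-129,84,150,90)"
```

```text
tool stage [693.  -34.8] z 230.7 jaw 41.96 x-axis [-0.     0.001 -1.   ]Traceback (most recent call last):
  File "<string>", line 3, in <module>
    goto(-129,84,150,0)
    ~~~~^^^^^^^^^^^^^^^
  File "h.py", line 45, in goto
    print('shift',sh.round(4),'turn',round(turn,2),'q7',s['q'][6].round(2),'F',s['contact_force'].round(1),'w',s['grip_width'].round(2),'t',s['time_s'])
                                                                                                               ^^^^^^^^^^^^^^^^^^^^^
AttributeError: 'float' object has no attribute 'round'
```

```bash
sed -i "s/s\['grip_width'\].round(2)/round(s['grip_width'],2)/" h.py
python3 -c "
from h import *
goto(-129,84,150,0)
goto(-129,84,150,90)"
```

```text
tool stage [693.  -34.8] z 230.7 jaw 41.96 x-axis [-0.     0.001 -1.   ]
shift [ 0.0813  0.6379 -0.5318] turn 41.96 q7 -0.08 F [-0.6 -0.1 -0. ] w 1.0 t 0.2
tool stage [693.  -34.8] z 230.7 jaw 41.96 x-axis [-0.     0.001 -1.   ]
shift [ 0.0813  0.6379 -0.5318] turn -48.04 q7 -0.08 F [-0.6 -0.1 -0. ] w 1.0 t 0.2
```

>>> drive_tool(increments=[0,0.04,-0.033,3,0,0.08,-0.066,6,0,0.12,-0.1,9,0,0.16,-0.133,12,0,0.2,-0.166,15,0,0.24,-0.2,18,0,0.28,-0.233,21,0,0.32,-0.266,24,0,0.36,-0.3,27,0,0.4,-0.333,30,0,0.44,-0.366,33,0,0.48,-0.4,36], claw=0.04)

```text
time_s: 1.7
eef_pos: [549.3, -69.0, 231.3]
eef_rot: [-0.437, -0.556, -0.437, 0.556]
contact_force: [1.3, -0.7, 0.7]
grip_width: 0.471
```

```bash
python3 -c "
from h import *
goto(-129,84,110,0)"
```

```text
tool stage [73.4 55.1] z 231.3 jaw 5.84 x-axis [ 0. -0. -1.]
shift [ 0.1213  0.0493 -0.1985] turn 5.84 q7 -1.83 F [ 1.3 -0.7  0.7] w 0.47 t 1.7
```

>>> drive_tool(increments=[0,0.012,-0.05,1.5,0.02,0.025,-0.1,3,0.06,0.037,-0.15,4.5,0.09,0.049,-0.1985,5.84,0.121,0.049,-0.1985,5.84,0.121,0.049,-0.1985,5.84,0.121,0.049,-0.1985,5.84])

```text
time_s: 2.58
eef_pos: [643.4, 110.4, 111.4]
eef_rot: [0.409, 0.578, 0.408, -0.577]
contact_force: [0.1, 0.2, 0.7]
grip_width: 0.467
```

```bash
python3 -c "
from h import *
goto(-129,84,32,0)
snap('side','s2.png',(240,460,140,300))"
```

```text
tool stage [-127.    84.1] z 111.4 jaw 0.03 x-axis [ 0.002 -0.    -1.   ]
shift [ 0.0794 -0.0002 -0.002 ] turn 0.03 q7 -2.29 F [0.1 0.2 0.7] w 0.47 t 2.575
```

View pics/s2.png

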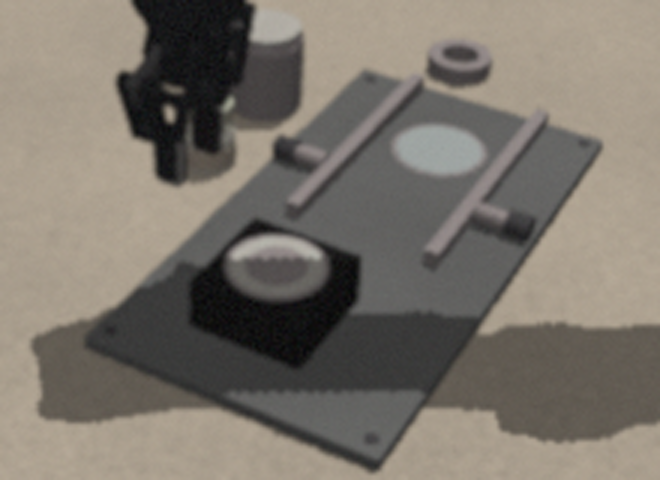

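>>> drive_tool(increments=[0.03,0,-0.001,0,0.06,0,-0.002,0,0.08,0,-0.002,0,0.08,-0.005,-0.002,0,0.08,-0.01,-0.002,0,0.08,-0.012,-0.002,0,0.08,-0.014,-0.002,0,0.08,-0.016,-0.002,0,0.08,-0.016,-0.002,0])

```text
time_s: 3.75
eef_pos: [629.1, 118.5, 30.9]
eef_rot: [0.409, 0.577, 0.409, -0.576]
contact_force: [1.7, 0.9, 0.8]
grip_width: 0.468
```

```bash
cat >> h.py <<'E'
def carrier(c=None):
    """carrier (stage x,y) from the can end, askew (deg) from the black outline"""
    c=c or optics.camera('top'); im=c['image']
    dark=(im.max(2)<58).astype(np.uint8)
    hs=c['position'];return c
E
python3 -c "
from h import *
goto(-129,60,32,0)
c=snap('top','t3.png',(225,425,150,300)); print(w2s(disc(c,262,310,195,240,56,100)[0]),disc(c,262,310,195,240,56,100)[1])"
```

```text
tool stage [-129.9   67.9] z 30.9 jaw 0.1 x-axis [ 0.002  0.    -1.   ]
shift [-0.0012 -0.0079  0.0009] turn 0.1 q7 -2.33 F [1.7 0.9 0.8] w 0.47 t 3.75Traceback (most recent call last):
  File "<string>", line 4, in <module>
    c=snap('top','t3.png',(225,425,150,300)); print(w2s(disc(c,262,310,195,240,56,100)[0]),disc(c,262,310,195,240,56,100)[1])
                                                        ~~~~^^^^^^^^^^^^^^^^^^^^^^^^^^
  File "h.py", line 31, in disc
    cs,_=cv2.findContours(m,cv2.RETR_EXTERNAL,cv2.CHAIN_APPROX_NONE); k=max(cs,key=cv2.contourArea).reshape(-1,2)
                                                                        ~~~^^^^^^^^^^^^^^^^^^^^^^^^
ValueError: max() iterable argument is empty
```

View pics/t3.png

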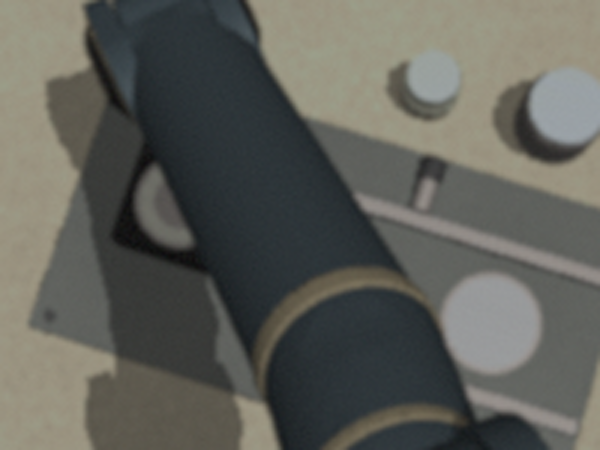

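The arm hides half of the carrier, whose disc is at crop (165,210), and the fingertips are close to first contact. I'll push sideways to about y = 56.5, back off and look.

>>> drive_tool(increments=[0,-0.002,0.001,0,0,-0.004,0.001,0,0,-0.006,0.001,0,0,-0.008,0.001,0,0,-0.01,0.001,0,0,-0.0115,0.001,0,0,-0.0115,0.001,0,0,-0.0115,0.001,0])

```text
time_s: 4.8
eef_pos: [617.0, 121.3, 30.2]
eef_rot: [-0.409, -0.577, -0.409, 0.577]
contact_force: [4.0, -0.5, 3.4]
grip_width: 0.468
```

```bash
python3 -c "
from h import *
goto(-129,90,140,0)"
```

```text
tool stage [-128.5   55.6] z 30.2 jaw 0.12 x-axis [-0. -0. -1.]
shift [-0.1098  0.0344 -0.0004] turn 0.12 q7 -2.34 F [ 4.  -0.5  3.4] w 0.47 t 4.8
```

>>> drive_tool(increments=[0,0.02,0,0,-0.05,0.03,0,0,-0.11,0.03,-0.02,-10,-0.11,0.02,-0.04,-20,-0.11,0.0,-0.06,-30,-0.11,-0.02,-0.0765,-40,-0.11,-0.04,-0.0765,-50,-0.11,-0.0556,-0.0765,-60,-0.11,-0.0556,-0.0765,-70,-0.11,-0.0556,-0.0765,-80,-0.11,-0.0556,-0.0765,-90,-0.11,-0.0556,-0.0765,-90])

```text
time_s: 6.3
eef_pos: [587.7, 211.9, 138.8]
eef_rot: [0.695, 0.119, 0.699, -0.12]
contact_force: [-0.1, 0.4, 0.1]
grip_width: 0.47
```

```bash
python3 -c "
from h import *
goto(-205,0,32,90)
c=snap('top','t4.png',(225,425,150,300)); snap('side','s4.png',(240,460,140,300))
try: d=disc(c,255,315,190,245,56,90); print(w2s(d[0]),d[1])
except Exception as e: print(e)"
```

```text
tool stage [-204.2   -2.2] z 138.8 jaw 90.06 x-axis [-0.005 -0.001 -1.   ]
shift [0.1068 0.001  0.0027] turn 0.06 q7 -1.09 F [-0.1  0.4  0.1] w 0.47 t 6.3
[-105.20119894   66.91401109] (40.12584686279297, 73.1537857055664)
```

View pics/t4.png

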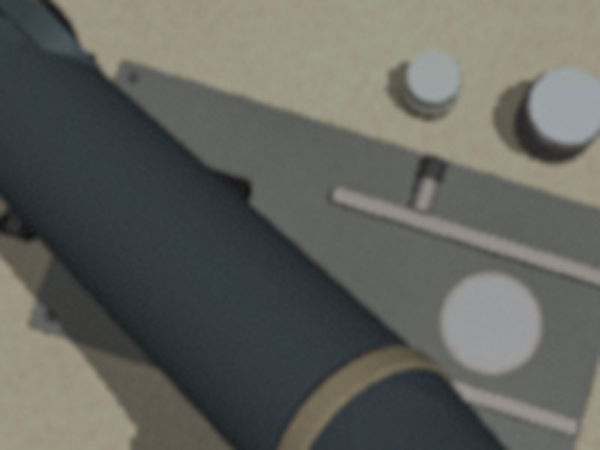

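The arm again covers the carrier from above, and only its front corner shows at crop (240,187). I'll use the side camera for checks, calibrated on the window and on the first picture.

View pics/s4.png

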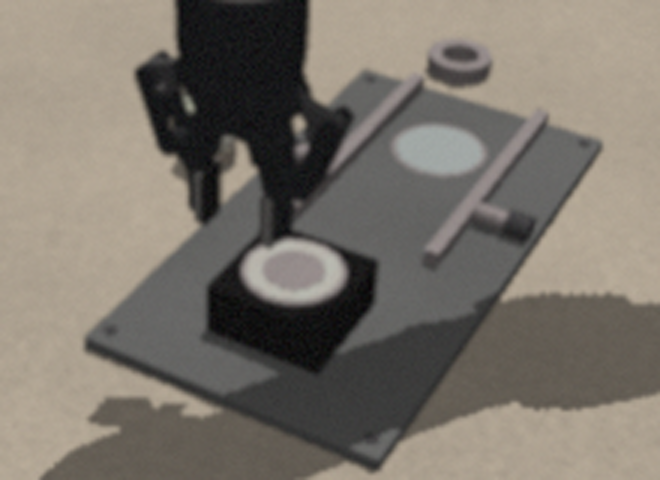

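```bash
cat >> h.py <<'E'
def sdisc(c,im,seed,z,th,half=28):
    """bright disc near seed px in side picture -> stage xy on plane z (convex hull ellipse)"""
    x,y=seed; m=np.zeros(im.shape[:2],np.uint8); a=im[y-half:y+half,x-half:x+half]; m[y-half:y+half,x-half:x+half]=a.min(2)>th
    n,l,st,ce=cv2.connectedComponentsWithStats(m); k=1+np.argmax(st[1:,4])
    cs,_=cv2.findContours((l==k).astype(np.uint8),cv2.RETR_EXTERNAL,cv2.CHAIN_APPROX_NONE)
    h=cv2.convexHull(max(cs,key=cv2.contourArea)).reshape(-1,2)
    w=onplane(c,h,z).astype(np.float32); e=cv2.fitEllipse(w); return w2s(e[0]).round(1),np.round(e[1],1),st[k]
E
python3 - <<'E'
from h import *
c=snap('side'); im1=cv2.imread('pics/side1.png')[...,::-1]
for nm,im,s in(('init',im1,(332,230)),('now',c['image'],(338,230))):
    for th in(95,110,125):
        try: print(nm,th,sdisc(c,im,s,56,th), 'win',sdisc(c,im,(386,190),12,th,22))
        except Exception as e: print(e)
goto(-205,0,32,90)
E
```

```text
init 95 (array([-130.1,    8.9]), array([71.2, 72.8]), array([315, 218,  35,  22, 595], dtype=int32)) win (array([111.9, -26.3]), array([100.8, 145.4]), array([370, 180,  38,  32, 661], dtype=int32))
init 110 (array([-130.1,    9. ]), array([69.2, 69.9]), array([315, 219,  34,  20, 547], dtype=int32)) win (array([130.1,  -2.8]), array([77.2, 80.7]), array([371, 181,  31,  18, 431], dtype=int32))
init 125 (array([-130. ,    8.9]), array([66.9, 67.9]), array([316, 219,  33,  20, 438], dtype=int32)) win (array([130. ,  -2.9]), array([73.2, 73.9]), array([372, 182,  29,  16, 375], dtype=int32))
now 95 (array([-128.2,   -3.5]), array([72.5, 73.9]), array([320, 219,  36,  23, 610], dtype=int32)) win (array([128. , -13.7]), array([128.7, 277.3]), array([ 364,  168,   44,   44, 1667], dtype=int32))
now 110 (array([-128.3,   -3.5]), array([70.5, 71.1]), array([321, 220,  34,  21, 578], dtype=int32)) win (array([129.8,  -2.9]), array([81.5, 84.8]), array([370, 181,  33,  19, 471], dtype=int32))
now 125 (array([-128.2,   -3.6]), array([68.3, 69.7]), array([321, 220,  34,  21, 548], dtype=int32)) win (array([130. ,  -2.8]), array([77.2, 79.3]), array([371, 181,  31,  18, 421], dtype=int32))
tool stage [-204.6   -1. ] z 139.6 jaw 90.02 x-axis [-0.002 -0.001 -1.   ]
shift [0.1076 0.0006 0.0012] turn 0.02 q7 -1.09 F [-0.3  0.4 -0.2] w 0.47 t 6.45
```

>>> drive_tool(increments=[0.05,0,0.001,0,0.1,0,0.001,0,0.108,0,0.001,0,0.108,-0.008,0.001,0,0.108,-0.014,0.001,0,0.108,-0.019,0.001,0,0.108,-0.024,0.001,0,0.108,-0.03,0.001,0,0.108,-0.036,0.001,0,0.108,-0.042,0.001,0,0.108,-0.046,0.001,0,0.108,-0.046,0.001,0])

```text
time_s: 7.95
eef_pos: [575.4, 167.2, 32.0]
eef_rot: [0.697, 0.118, 0.697, -0.119]
contact_force: [1.6, 1.8, 1.7]
grip_width: 0.467
```

```bash
cat >> h.py <<'E'
def look(x,y=0,th=110):
    """side-camera carrier check; expects disc near stage (x,y)"""
    c=optics.camera('side'); p=np.r_[s2w(x,y-3),56.]; v=rot(c['rotation']).inv().apply(p-c['position']); v=v[:2]/v[2]; v*=1+c['k1']*(v@v)
    s=(int(c['fx']*v[0]+c['cx']),int(c['fy']*v[1]+c['cy'])); q,e,_=sdisc(c,c['image'],s,56,th,22)
    print('carrier ~',q+[1,3.3],'disc',e,'px',s); return c,s
E
python3 -c "
from h import *
goto(-100,0,32,90); look(-105)"
```

```text
tool stage [-158.    1.] z 32.0 jaw 90.09 x-axis [-0.001 -0.001 -1.   ]
shift [ 0.0001 -0.058  -0.0011] turn 0.09 q7 -1.12 F [1.6 1.8 1.7] w 0.47 t 7.95
carrier ~ [-124.7   17.5] disc [13.8 38.5] px (342, 223)
```

```bash
python3 -c "
from h import *
snap('side','s5.png',(240,460,140,300))"
```

```text
(no output)
```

View pics/s5.png

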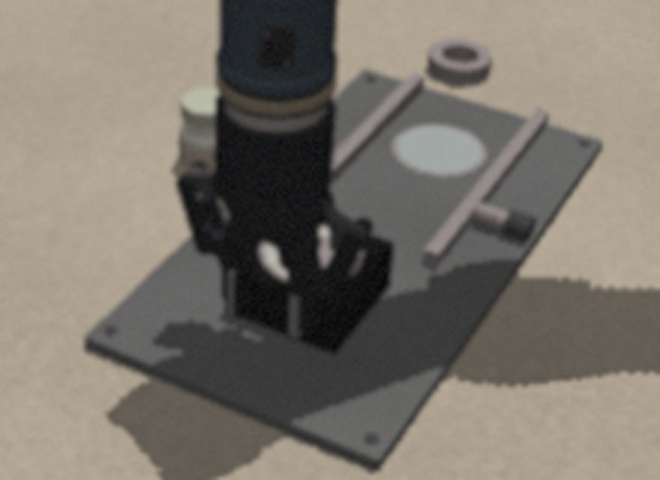

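The fingers hide the disc here, and both sit on the rear face at crop (230,300) and (293,315). I'll push on to just before the mouth, then lift clear for a proper look before entering.

>>> drive_tool(increments=[0,-0.006,-0.001,0,0,-0.012,-0.001,0,0,-0.018,-0.001,0,0,-0.024,-0.001,0,0,-0.028,-0.001,0,0,-0.03,-0.001,0,0,-0.03,-0.001,0,0,0.02,-0.001,0,-0.06,0.05,-0.001,0,-0.12,0.06,-0.001,0,-0.12,0.06,-0.001,0])

```text
time_s: 9.43
eef_pos: [597.2, 228.4, 157.9]
eef_rot: [0.7, 0.12, 0.694, -0.116]
contact_force: [-1.3, 0.3, -0.7]
grip_width: 0.464
```

```bash
python3 -c "
from h import *
goto(-145,0,32,90); c,s=look(-72)
snap('side','s6.png',(240,460,140,300))"
```

```text
tool stage [-222.9    1.2] z 157.9 jaw 90.22 x-axis [ 0.009  0.004 -1.   ]
shift [ 0.1254 -0.0788 -0.0024] turn 0.22 q7 -1.1 F [-1.3  0.3 -0.7] w 0.46 t 9.425
carrier ~ [-72.8  -1.5] disc [70.6 71.6] px (349, 215)
```

View pics/s6.png

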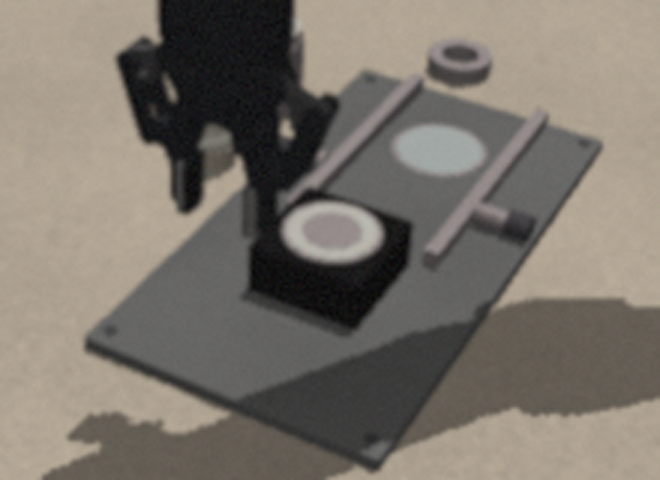

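Unobstructed view: the carrier is just before the mouth, with its disc at crop (332,231). It looks square with the lane. Before going in I'll get its yaw from the depth of its top face.

```bash
cat >> h.py <<'E'
def yaw(x,y=0):
    """carrier top face from side depth: stage centre, size, askew deg"""
    c=optics.camera('side'); d=c['depth']; v,u=np.mgrid[0:400,0:640]; ok=d>0
    K=np.array([[c['fx'],0,c['cx']],[0,c['fy'],c['cy']],[0,0,1.]])
    q=cv2.undistortPoints(np.c_[u[ok],v[ok]].astype(float).reshape(-1,1,2),K,np.array([c['k1'],0,0,0.])).reshape(-1,2)
    P=rot(c['rotation']).apply(np.c_[q,np.ones(len(q))]*d[ok][:,None])+c['position']
    s=np.c_[(P[:,:2]-S0)@ex,(P[:,:2]-S0)@ey,P[:,2]]
    k=(abs(s[:,0]-x)<60)&(abs(s[:,1]-y+3)<62)&(abs(s[:,2]-56)<9)
    b=cv2.minAreaRect(s[k][:,:2].astype(np.float32)); print('top face',k.sum(),np.median(s[k][:,2]).round(1),np.round(b[0],1),np.round(b[1],1),'askew',round((b[2]+45)%90-45,2))
    im=np.zeros((400,640),np.uint8); im[v[ok][k],u[ok][k]]=255; return im
E
python3 -c "
from h import *
yaw(-72.8); goto(-145,-0.5,32,90)"
```

```text
top face 1091 53.3 [-72.9  -7.2] [90.9 94.9] askew -1.55
tool stage [-2.177e+02 -2.000e-01] z 151.5 jaw 90.09 x-axis [-0.001 -0.002 -1.   ]
shift [ 0.1197 -0.0725 -0.0003] turn 0.09 q7 -1.1 F [-0.2 -0.9 -0.6] w 0.47 t 9.575
```

>>> drive_tool(increments=[0.03,-0.035,0,0,0.08,-0.065,0,0,0.12,-0.072,0,0,0.12,-0.082,0,0,0.12,-0.089,0,0,0.12,-0.097,0.0003,0,0.12,-0.107,0.0006,0,0.12,-0.119,0.0009,0,0.12,-0.131,0.0012,0,0.12,-0.143,0.0015,0,0.12,-0.153,0.0018,0,0.12,-0.158,0.002,0], claw=0.055)

```text
time_s: 11.08
eef_pos: [543.8, 74.3, 32.2]
eef_rot: [0.697, 0.119, 0.697, -0.119]
contact_force: [1.1, 3.5, 1.7]
grip_width: 0.642
```

>>> drive_tool(increments=[0,0,0,0,0,0.03,0,0,-0.06,0.07,0,0,-0.12,0.1,0,0,-0.12,0.1,0,0,-0.12,0.1,0,0,-0.12,0.1,0,0])

```text
time_s: 11.95
eef_pos: [575.9, 167.3, 149.9]
eef_rot: [0.696, 0.118, 0.698, -0.121]
contact_force: [-0.2, 0.4, -1.2]
grip_width: 0.644
```

```bash
python3 -c "
from h import *
goto(-75,0,32,90); look(-4); yaw(-4)"
```

```text
tool stage [-158.2    1.5] z 149.9 jaw 90.03 x-axis [-0.004 -0.003 -1.   ]
shift [ 0.1182 -0.0826 -0.0011] turn 0.03 q7 -1.02 F [-0.2  0.4 -1.2] w 0.64 t 11.95
carrier ~ [-3.9 -0.4] disc [69.4 72.4] px (363, 200)
top face 868 53.2 [-4.7 -4.8] [94.  89.4] askew 0.06
```

>>> drive_tool(increments=[0.03,-0.04,0,0,0.08,-0.075,0,0,0.118,-0.083,0,0,0.118,-0.09,0,0,0.118,-0.097,0,0,0.118,-0.107,0,0,0.118,-0.119,0,0,0.118,-0.131,0.0002,0,0.118,-0.143,0.0002,0,0.118,-0.155,0.0004,0,0.118,-0.167,0.0004,0,0.118,-0.175,0.0005,0])

```text
time_s: 13.55
eef_pos: [519.3, 3.4, 34.1]
eef_rot: [0.697, 0.119, 0.697, -0.119]
contact_force: [-0.1, 3.6, 1.8]
grip_width: 0.645
```

>>> drive_tool(increments=[0,-0.008,0,0,0,-0.018,0,0,0,-0.028,0,0,0,-0.034,0,0,0,-0.038,0,0,0,-0.038,0,0,0,-0.008,0,0,-0.06,0.03,0,0,-0.12,0.06,0,0,-0.12,0.06,0,0,-0.12,0.06,0,0,-0.12,0.06,0,0])

```text
time_s: 15.05
eef_pos: [538.1, 59.1, 152.3]
eef_rot: [0.696, 0.118, 0.698, -0.12]
contact_force: [1.0, -0.9, -0.9]
grip_width: 0.642
```

```bash
python3 -c "
from h import *
goto(40,0,32,90); look(112); yaw(112)"
```

```text
tool stage [-43.6   1.9] z 152.3 jaw 90.02 x-axis [-0.004 -0.002 -1.   ]
shift [ 0.1205 -0.0832 -0.0015] turn 0.02 q7 -0.85 F [ 1.  -0.9 -0.9] w 0.64 t 15.05
carrier ~ [156.3   3.3] disc [ 86.5 174.8] px (384, 177)
top face 723 53.2 [106.2  -5. ] [87.8 93.2] askew -0.83
```

```bash
python3 -c "
from h import *
[look(109,0,t) for t in (125,135,145)]; yaw(108); snap('side','s7.png',(290,450,120,250)); snap('top','t7.png',(300,450,190,310)); goto(40,0,32,90)"
```

```text
carrier ~ [108.2  -0.8] disc [66.9 68. ] px (384, 178)
carrier ~ [108.1  -0.6] disc [65.3 66.6] px (384, 178)
carrier ~ [108.7  -0.4] disc [62.4 64.2] px (384, 178)
top face 731 53.2 [107.3  -4.5] [95.7 88.2] askew 0.06
tool stage [-45.7   2.7] z 154.0 jaw 90.1 x-axis [-0.001 -0.    -1.   ]
shift [ 0.122  -0.0857 -0.0027] turn 0.1 q7 -0.85 F [ 0.2  0.2 -0.5] w 0.64 t 15.45
```

View pics/s7.png

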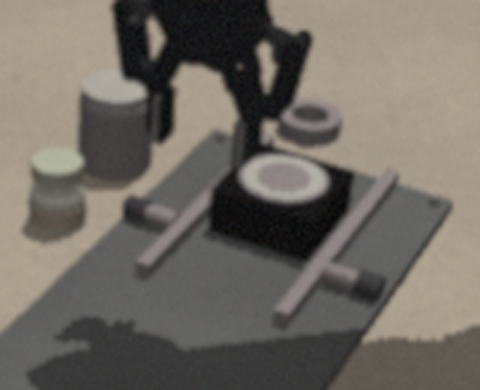

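Clear view: the carrier is between the rails with gaps on both sides, its disc at crop (284,177), about 21 mm short of the window. I'll make the last push in two steps.

>>> drive_tool(increments=[0.04,-0.04,-0.0005,0,0.08,-0.075,-0.0008,0,0.122,-0.082,-0.0008,0,0.122,-0.088,-0.0008,0,0.122,-0.094,-0.0008,0,0.122,-0.099,-0.0008,0,0.122,-0.104,-0.0006,0,0.122,-0.109,-0.0004,0,0.122,-0.113,-0.0002,0,0.122,-0.115,0,0,0.122,-0.115,0,0,0.122,-0.115,0,0])

```text
time_s: 16.95
eef_pos: [501.7, -47.7, 32.2]
eef_rot: [0.697, 0.119, 0.697, -0.119]
contact_force: [1.6, 1.5, 1.7]
grip_width: 0.644
```

```bash
python3 -c "
from h import *
goto(73.9,1.8,32,90)"
```

```text
tool stage [69.2  3.1] z 32.2 jaw 90.11 x-axis [ 0. -0. -1.]
shift [ 0.0002 -0.0047 -0.0013] turn 0.11 q7 -0.79 F [1.6 1.5 1.7] w 0.64 t 16.95
```

Now 4.5 mm more, then back off, lift and swing clear so the top camera sees the lane.

>>> drive_tool(increments=[0,-0.0015,0,0,0,-0.003,0,0,0,-0.0045,0,0,0,-0.0045,0,0,0,-0.0045,0,0,0,0.015,0,0,-0.05,0.035,0,0,-0.1,0.06,0,0,-0.13,0.1,0.03,0,-0.13,0.15,0.05,0,-0.13,0.2,0.08,0,-0.13,0.25,0.1,0])

```text
time_s: 18.45
eef_pos: [679.9, 153.7, 161.2]
eef_rot: [0.696, 0.118, 0.697, -0.121]
contact_force: [0.8, -0.6, -0.1]
grip_width: 0.644
```

>>> drive_tool(increments=[0,0.05,0,0,0,0.1,0.02,0,0,0.15,0.04,0,0,0.15,0.04,0,0,0.15,0.04,0])

```text
time_s: 19.08
eef_pos: [765.6, 282.0, 160.8]
eef_rot: [0.696, 0.118, 0.698, -0.12]
contact_force: [0.7, -0.6, -0.2]
grip_width: 0.645
```

```bash
python3 -c "
from h import *
goto(73.9,1.8,32,90); look(130,0,125); look(130,0,135); yaw(130)
c=snap('top','t8.png',(300,450,190,310))
for th in (100,110,120):
  try: d=disc(c,365,415,235,280,56,th); print(w2s(d[0]),d[1])
  except Exception as e: print(e)
"
```

```text
tool stage [-329.5  142.2] z 160.8 jaw 90.09 x-axis [-0.002 -0.003 -1.   ]
shift [ 0.1305 -0.4027 -0.1409] turn 0.09 q7 -1.02 F [ 0.7 -0.6 -0.2] w 0.64 t 19.075
carrier ~ [209.7   8.6] disc [104.7 203.6] px (387, 174)
carrier ~ [212.2   2.6] disc [102.5 219.2] px (387, 174)
top face 734 53.3 [126.6  -3.9] [91.6 92.2] askew -1.86
max() iterable argument is empty
max() iterable argument is empty
max() iterable argument is empty
```

View pics/t8.png

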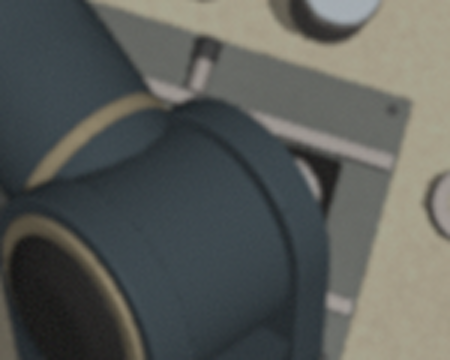

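The arm's shoulder covers the carrier in the top view, so I'll swing the arm out to the left.

>>> drive_tool(increments=[0,0.013,-0.05,0,0,0.026,-0.1,0,0,0.04,-0.15,0,0,0.053,-0.2,0,0,0.066,-0.25,0,0,0.08,-0.3,0,0,0.093,-0.35,0,0,0.106,-0.4,0,0,0.12,-0.45,0,0,0.133,-0.5,0,0,0.145,-0.545,0,0,0.145,-0.545,0])

```text
time_s: 20.78
eef_pos: [294.6, 602.7, 163.6]
eef_rot: [0.697, 0.117, 0.698, -0.115]
contact_force: [-0.2, 0.1, -0.1]
grip_width: 0.645
```

```bash
python3 -c "
from h import *
goto(73.9,1.8,32,90); [look(130,0,t) for t in (145,155,165)]; yaw(130)
c=snap('top','t9.png',(300,450,190,310)); im=c['image']
for th in (90,100,110,120):
  try: d=disc(c,365,415,235,280,56,th); print(w2s(d[0]),d[1])
  except Exception as e: print(e)
m=(im.max(2)<55).astype(np.uint8); m[:225]=0;m[290:]=0;m[:,:360]=0;m[:,425:]=0
b,_=rect(c,cv2.morphologyEx(m,cv2.MORPH_CLOSE,np.ones((3,3))),56); print('carrier',b,w2s(b[0]))
"
```

```text
tool stage [-475.2 -408.7] z 163.6 jaw 90.55 x-axis [-0.002  0.002 -1.   ]
shift [ 0.1299 -0.5532  0.4055] turn 0.55 q7 -1.85 F [-0.2  0.1 -0.1] w 0.64 t 20.775
carrier ~ [129.1  -0.7] disc [59.6 63.5] px (387, 174)Traceback (most recent call last):
  File "<string>", line 3, in <module>
    goto(73.9,1.8,32,90); [look(130,0,t) for t in (145,155,165)]; yaw(130)
                           ~~~~^^^^^^^^^
  File "h.py", line 64, in look
    s=(int(c['fx']*v[0]+c['cx']),int(c['fy']*v[1]+c['cy'])); q,e,_=sdisc(c,c['image'],s,56,th,22)
                                                                   ~~~~~^^^^^^^^^^^^^^^^^^^^^^^^^
  File "h.py", line 60, in sdisc
    w=onplane(c,h,z).astype(np.float32); e=cv2.fitEllipse(w); return w2s(e[0]).round(1),np.round(e[1],1),st[k]
                                           ~~~~~~~~~~~~~~^^^
cv2.error: OpenCV(4.12.0) /io/opencv/modules/imgproc/src/shapedescr.cpp:361: error: (-201:Incorrect size of input array) There should be at least 5 points to fit the ellipse in function 'fitEllipseNoDirect'
```

```bash
python3 -c "
from h import *
yaw(130)
c=snap('top','t9.png',(300,450,190,310)); im=c['image']
for th in (90,100,110,120):
  try: d=disc(c,365,415,235,280,56,th); print(w2s(d[0]),d[1])
  except Exception as e: print(e)
m=(im.max(2)<55).astype(np.uint8); m[:225]=0;m[290:]=0;m[:,:360]=0;m[:,425:]=0
b,_=rect(c,cv2.morphologyEx(m,cv2.MORPH_CLOSE,np.ones((3,3))),56); print('carrier',b,w2s(b[0]))
"
```

```text
top face 737 53.4 [127.   -4.3] [88.9 92.6] askew -0.32
[129.25118418  -0.14077972] (70.72257995605469, 70.88059997558594)
[ 1.29190740e+02 -1.17170446e-01] (69.88338470458984, 70.10914611816406)
[ 1.29570779e+02 -4.63668677e-02] (68.02998352050781, 69.15948486328125)
[1.29583470e+02 7.99350984e-02] (66.3248291015625, 67.5283203125)
carrier ((479.6951599121094, -98.17111206054688), (97.12127685546875, 91.89054870605469), 70.03955841064453) [124.12751209  -0.81909306]
```

View pics/t9.png

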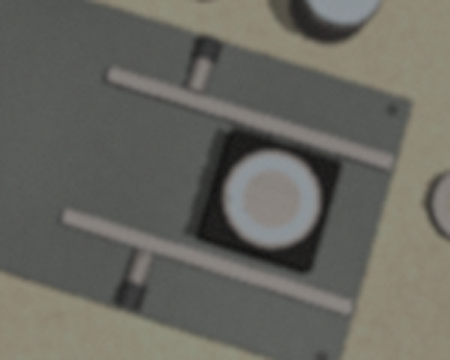

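The carrier stands over the window with a gap to both rails, its disc centre at crop (272,199). It measures (129.3, -0.1) against the target (130, 0) and is askew about 0.5° or less. The arm is clear of everything, so I'm handing in.

```bash
python3 -c "
from workcell import workorder; print(workorder.hand_in())"
```

```text
the job is handed in; nothing more can be done
None
```

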